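# Hang the tool pocket on its two screws

### The arm

A 6-joint arm with a two-finger parallel gripper is mounted at the origin on the work surface. World frame = base frame: x ahead of the robot, y to its left, z up, the work surface at z = 0. Lengths are in m, angles in degrees, forces in N, time in s.
With the tool pointing down it reaches from about 0.4 to 0.925 m from the base axis. Payload 3.4 kg.
Tool frame: the origin (TCP) lies at the very end of the fingers, on their centre line; the grasp point (between the pads) lies 19 mm behind it; z points along the fingers, y is the line along which they close (so a half turn about z gives the same grasp; the last joint's range is limited). The gripper opens to 85 mm and grips with 20 to 120 N. Pads are 22 mm wide; open, the fingers measure 114 mm over their backs; the gripper's body (76 mm by 85 mm) begins 54 mm behind the grasp point. The pads swing forward as they close: fully open they stand 13 mm farther back than shut.
Start: joints at [-73.539, 17.578, 86.31, -0, 76.112, -4.211], TCP at [0.203, -0.538, 0.196] pointing down, gripper open.
Joint ranges: [-179.03, 179.03], [-60, 130.46], [8.19, 133.38], [-81.62, 261.62], [5.75, 156.47], [-153.77, 153.77]. Speed limits (degrees/s): [147.25, 147.25, 180, 180, 180, 180].

### API

Orientations are given as a 3x3 rotation matrix whose columns are the frame's x, y, z axes.
In Python, from cell import r gives the robot as it stands. The module is installed in compiled form; this text tells all that it offers.
- The arm moves only by the shell command python3 -m jog 'ROWS' [FORCE]. ROWS is JSON, a list of rows, each a list of 7 numbers: the turn, a rotation vector about the tool's x, y, z in units of 8 degrees (1.0 is 8 degrees), then the shift along the tool's x, y, z in units of 50 mm (1.0 is 50 mm), then the finger opening in mm, from 0 to 85.4. In form: [[ax, ay, az, tx, ty, tz, jaw], ...]. A call has 1 to 5 rows; each row shifts and turns the commanded pose from where the row before left it, along the tool's axes as they then stand; what a row does not reach is not made up. A row lasts 1/8 s, in which the tool goes at most 62.5 mm and 10.7 degrees, less where a joint would pass 70% of its speed; a pose out of reach is approached as far as the arm can. A call is refused whole if a number of a shift passes 1 or a number of a turn 1, either way. A call with a gripper value outside its range is refused whole. The fingers move at their own pace and stop on an object; FORCE is the grip in N (left out, the last holds). Time passes only in rows, so rows that do not move let the fingers close. It gives the time, the measured TCP pose, the force, the opening and the grip force at its end, in the units of the state.
- r.state(): the state, without advancing time (a new reading comes with each control period).
- r.grab_frame(name): name is "scene" or "top" or "wrist"; returns a dict with "color" (384x512x3 uint8, red, green, blue), "z_map" (384x512 float32, m along the optical axis (not along the pixel's ray), 0 where there is no reading), "camera_matrix" (3x3 intrinsics, pixels), "origin" and "rotation" of the camera in the world. Camera axes: x right, y down, z forward; pixel columns grow to the right and rows downward; lengths in m; the calibration is good to about 2 mm. A picture is of the moment at which its call begins.
- r.close_job(): hands the job in; it is judged then, once.
Trained networks look in the newest picture that a camera, given by its name, has taken for a name from the list of things; names that differ only in an ending like _2 or _b are one class to them, and where a whole thing is asked for, a point or a joint stands for the part that bears it (a point fixed in the world has none). Each returns a list of dicts, best first, with "conf" (0 to 1); they miss things now and then, are a little off and sometimes report something else, mostly with a low value. They report only what shows in the picture. A call takes as long as a camera call. They do not tell look-alikes from the thing itself.
- r.cut_out(label, camera): "pixels" (384x512 bool, what is visible of it) and "bbox" ([left, top, width, height] in pixels, round what is visible of it).
- r.pinpoint(label, camera): "pixel" ([column, row] in pixels: a listed point, or the origin of a listed thing).
The state is a dict: "time_s": time; "joint_positions": joint angles; "qd": joint speeds; "joint_torque": joint torques, N m; "ee_pos": TCP position; "orientation": TCP orientation; "contact_force": force on the tool from outside, world axes, zero at the start; "wrist_torque": the same for the moment, N m; "finger_gap": finger opening in m; "gripper_force": force on a finger pad.
Only numpy, scipy, OpenCV 4.12 (cv2) and the standard library are available. Lean on these libraries where they do the work, as an engineer would, in place of code of your own. Each camera call takes 0.05 s, during which the arm holds its last target. There are 200 camera calls.

### The job

Take the plywood tool pocket out of the divided bin and hang it on the two screws in the end panel of the small shelf: pass both screw heads through the round ends of its keyholes and slide it down until the screws sit at the top of the narrow slots, then leave it hanging there straight and still. Do not shift or tip the glaze jar, the plaster mould, the spray bottle or the banding wheel.

Things in the scene. Friction and masses are not known exactly. Their poses are not given: they have to be found in the camera images.
- pocket: plywood tool pocket, 0.17 kg: open-topped box (72 deep, 68 wide, 62 mm high, walls 6) on the front of a taller back plate (8 thick, 68 wide, 130 mm high). Stands stably. Starts upright in one compartment of the bin. Origin: centre of its underside, z up; back plate at x = +32 to +40 mm, box at x = -40 to +32 mm, width along y. In the bin its box is below the rim, too close to the walls for fingers
- pocket_center (a point): middle of the pocket's footprint, half-way up (65 mm above its underside, over the box); axes as the pocket's: +x towards the back plate, z up. Once hung there is no room for a finger behind the plate
- pocket_slot_l (a point): left (+y) keyhole of the pocket, a hole through the back plate: round hole 19 mm across centred at y +21, height 98 mm, and from it a slot 9 mm wide running up to height 118 mm. This point is where the screw's axis lies when it sits at the top of the slot: pocket x 36 (mid-thickness), y +21, height 115 mm
- pocket_slot_r (a point): the same point of the right (-y) keyhole (pocket x 36, y -21, height 115 mm; round hole centred at height 98). Between the two keyholes 23 mm of solid plate is left, above them 12 mm
- screws: two round-head steel screws in the shelf's end panel, level, at y = +21 and -21 mm. Origin: on the panel's face midway, at the height of their axes. +x into the panel, z up; they stick out to -x: shank 6 mm thick, underside of the head at x = -11 mm, domed head 13 mm across, ending at x = -16 mm. The hung pocket's axes are parallel to these, its plate between heads and panel (3 mm play)
- shelf: fixed bench-top shelf with tiles, 240 mm high, two bowls on top well behind the panel. Origin: foot of the end panel's face, at its middle; +x points into the shelf (320 mm long), width 270 mm along y. The flat end panel (x = 0, 270 mm wide, 240 mm high) carries the screws; at its foot lies a fixed stack of tiles, 32 mm high, covering x = -110 to -7 mm and 160 mm of the width
- bin: fixed grey plastic bin with three compartments in a row along its y axis (centres at y = -87, 0, +87 mm), 102 by 266 mm, 75 mm high, walls and floor 5 mm, compartments 92 by 82 mm inside. Origin: centre of its underside
- jar_center (a point): centre of the amber glaze jar in the bin, 66 mm diameter, 92 mm high; leave it alone
- mould_center (a point): centre of the white plaster mould in the bin, a block 66 by 67 by 70 mm high; leave it alone
- bottle_center (a point): centre of the spray bottle standing on the bench, 66 mm diameter, 187 mm high, its nozzle reaching 50 mm to its -x side; leave it alone
- wheel_center (a point): centre of the small banding wheel (turntable) on the bench, 120 mm diameter, 50 mm high; leave it alone
There are look-alikes about, which are no part of the job. There is more than one size of the pocket; the job needs the smallest.

How it is judged:
By the outcome, as a careful person would: the job done as asked, in the order asked, and still so for the second after the job is handed in, with the robot touching nothing.
It also fails if it takes over 72 s, if anything falls off the work surface, if the arm or the gripper's body presses on something with over 40 N, if the wrist force passes 120 N, or if a joint passes its speed limit or range.

## Working session

There is one attempt and no reset: what is moved stays moved. The work goes in short steps, Python scripts to look and compute and a shell command to move; the robot and the scene stay as the last step left them, time stands still between calls to the robot, and variables do not carry over. Pictures are saved under pics/ and viewed, at most 10 in all, crops included, and the job is handed in when it is done.

```bash
mkdir -p pics; cat > h.py <<'E'
import numpy as np, cv2
from cell import r
def pts(f):
    z=f["z_map"];K=np.array(f["camera_matrix"]);v,u=np.mgrid[:384,:512]
    P=np.stack([(u-K[0,2])/K[0,0]*z,(v-K[1,2])/K[1,1]*z,z],-1)
    W=P@np.array(f["rotation"]).T+np.array(f["origin"]); W[z==0]=np.nan
    return W
def save(f,n): cv2.imwrite("pics/"+n,f["color"][...,::-1])
E
python3 - <<'E'
from h import *
np.set_printoptions(precision=3,suppress=True)
a=[]
for c in("scene","top"):
    f=r.grab_frame(c);W=pts(f);a.append(f["color"]);np.savez(c,W=W,color=f["color"])
    print(c,f["origin"],f["camera_matrix"][0][0])
    for n in["pocket","screws","shelf","bin","pocket_slot_l","pocket_slot_r","jar_center","mould_center","bottle_center","wheel_center"]:
        for d in r.pinpoint(n,c)[:4]:
            u,v=map(int,np.round(d["pixel"]));print(n,round(d["conf"],2),u,v,W[min(v,383),min(u,511)])
    save(f,c+"0.png")
print(r.state())
E
```

```text
scene [ 0.796 -0.338  0.859] 358.9044169369599
pocket 0.8 245 128 [0.351 0.192 0.066]
pocket 0.78 306 157 [0.545 0.221 0.06 ]
pocket 0.56 340 233 [0.744 0.044 0.134]
screws 0.44 168 308 [ 0.598 -0.312  0.24 ]
shelf 0.96 174 317 [ 0.616 -0.316  0.24 ]
bin 0.94 304 158 [0.545 0.21  0.068]
bin 0.45 310 142 [0.515 0.292 0.034]
pocket_slot_l 0.92 257 105 [0.313 0.296 0.052]
pocket_slot_l 0.89 337 221 [0.725 0.057 0.148]
pocket_slot_l 0.82 236 106 [0.268 0.251 0.054]
pocket_slot_l 0.8 316 140 [0.557 0.231 0.134]
pocket_slot_r 0.92 257 105 [0.313 0.296 0.052]
pocket_slot_r 0.89 337 221 [0.725 0.057 0.148]
pocket_slot_r 0.82 236 106 [0.268 0.251 0.054]
pocket_slot_r 0.8 316 140 [0.557 0.231 0.134]
jar_center 0.87 328 130 [0.564 0.276 0.137]
mould_center 0.91 288 165 [0.527 0.158 0.077]
mould_center 0.41 302 158 [0.544 0.199 0.078]
bottle_center 0.94 302 257 [ 0.711 -0.057  0.14 ]
bottle_center 0.19 316 142 [0.559 0.23  0.129]
wheel_center 0.92 210 198 [ 0.421 -0.038  0.05 ]
wheel_center 0.67 327 131 [0.565 0.27  0.139]
top [0.372 0.029 1.189] 457.0797399142723
pocket 0.94 172 285 [0.318 0.22
[... 761 characters left out ...]

bottle_center 0.55 278 125 [ 0.694 -0.045  0.133]
wheel_center 0.65 272 247 [ 0.407 -0.028  0.048]
wheel_center 0.15 155 203 [0.52  0.259 0.063]
{'time_s': 1.1, 'joint_positions': array([-73.536,  17.578,  86.309,   0.   ,  76.112,  -4.21 ]), 'qd': array([-0.008, -0.022,  0.003, -0.028,  0.091,  0.007]), 'joint_torque': array([  0.   , -45.75 , -25.234,   0.   ,   0.001,  -0.   ]), 'ee_pos': array([ 0.203, -0.538,  0.196]), 'orientation': array([[ 0.936,  0.353,  0.   ],
       [ 0.353, -0.936, -0.   ],
       [ 0.   ,  0.   , -1.   ]]), 'contact_force': array([ 1.106, -0.798,  0.746]), 'wrist_torque': array([ 0.005,  0.034, -0.006]), 'gripper_force': 0.0, 'finger_gap': 0.08553873241257735}
```

View pics/scene0.png

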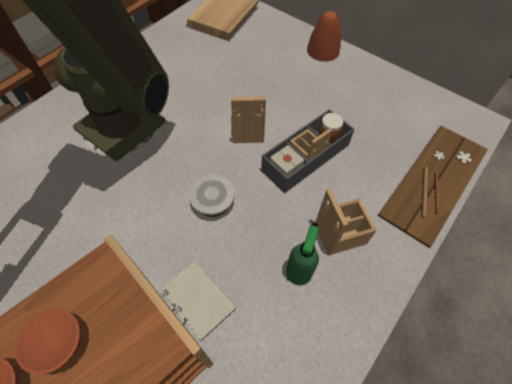

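View pics/top0.png

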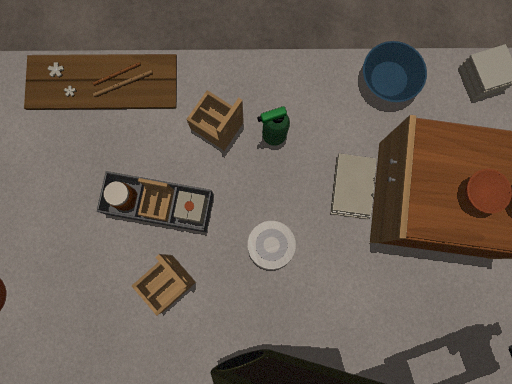

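The pocket wanted is the small one in the bin's middle compartment: top (157,202), scene (310,145). The look-alikes are a larger pocket by the bottle, top (215,118), and one in front of the bin, top (165,283). The screws are on the panel facing +y, at top (393,162) and (393,178).

```bash
python3 - <<'E'
from h import *
np.set_printoptions(precision=4,suppress=True)
d=np.load("top.npz");W=d["W"];c=d["color"]
# pocket plate top in bin
m=(W[...,2]>.122)&(W[...,2]<.145);sub=np.zeros_like(m);sub[150:225,100:210]=1
P=W[m&sub];print(len(P),P.mean(0));
q=np.argwhere(m&sub);print(q.min(0),q.max(0))
print(cv2.minAreaRect(P[:,:2].astype(np.float32)*1000))
# bin rim
s=np.zeros_like(m);s[165:240,90:222]=1
R=W[s&(abs(W[...,2]-.075)<.006)];print("rim",cv2.minAreaRect(R[:,:2].astype(np.float32)*1000))
# other pockets heights
for n,(a,b,e,g) in dict(p2=(85,155,180,245),p3=(250,320,130,200)).items():
    print(n,np.nanmax(W[a:b,e:g,2]))
# panel
s=np.zeros_like(m);s[120:250,360:415]=1
P=W[s&(W[...,2]>.06)&(W[...,2]<.225)&(W[...,1]<-.2)]
for _ in range(4):
    ctr=np.median(P,0) if _==0 else P.mean(0);n=np.linalg.svd(P-ctr,full_matrices=False)[2][2];dd=(P-ctr)@n;P=P[abs(dd)<max(.004,np.std(dd))]
print("panel",len(P),P.mean(0),n,P.min(0),P.max(0))
T=W[s&(abs(W[...,2]-.24)<.008)];print("shelf top",T[:,:2].min(0),T[:,:2].max(0))
s[:]=0;s[140:230,320:400]=1
T=W[s&(abs(W[...,2]-.032)<.005)];print("tile",cv2.minAreaRect(T[:,:2].astype(np.float32)*1000),T[:,2].mean())
a=cv2.resize(c[165:235,95:215],None,fx=4,fy=4,interpolation=3);b=cv2.resize(c[110:255,330:420],None,fx=4,fy=4,interpolation=3)
h=max(a.shape[0],b.shape[0]);a=cv2.copyMakeBorder(a,0,h-a.shape[0],0,0,0);b=cv2.copyMakeBorder(b,0,h-b.shape[0],0,0,0)
im=cv2.resize(np.hstack([a,b]),None,fx=.9,fy=.9);print(im.shape);cv2.imwrite("pics/crop1.png",im[...,::-1])
E
```

```text
125 [0.5591 0.2503 0.1342]
[178 138] [187 167]
((559.6199951171875, 251.01409912109375), (68.37628936767578, 8.713345527648926), 78.11056518554688)
rim ((525.0789794921875, 259.1739501953125), (266.1041259765625, 102.17796325683594), 78.82271575927734)
p2 0.18117925843410254
p3 0.18278433495616886
panel 2261 [ 0.5446 -0.3037  0.149 ] [ 0.1521  0.9884 -0.0004] [ 0.4153 -0.3262  0.0601] [ 0.6827 -0.282   0.225 ]
shelf top [ 0.414  -0.3336] [ 0.6698 -0.2835]
tile ((571.9668579101562, -252.68890380859375), (112.28157806396484, 235.19020080566406), 81.2802734375) 0.03155877797093559
(522, 756, 3)
```

View pics/crop1.png

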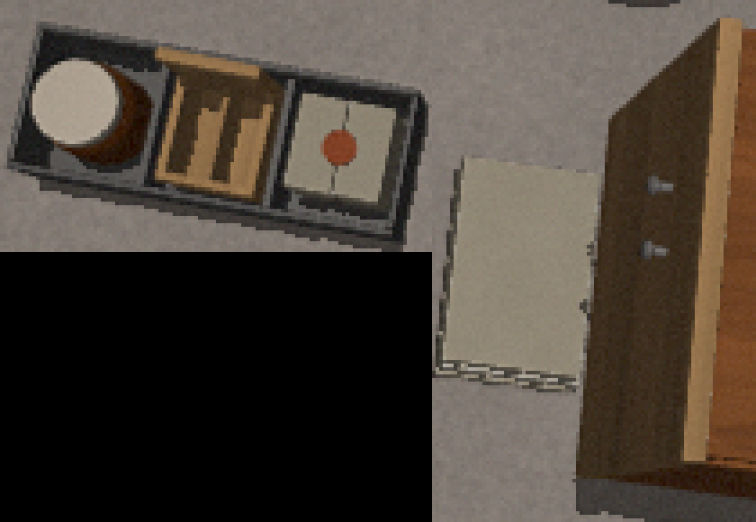

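Left crop: small pocket in the middle compartment, plate top 68 mm wide at z 0.134, as specified; both look-alikes reach 0.18. Right crop: the screws at about (658,185) and (652,250). Moving over the plate now.

```bash
python3 -m jog '[[0,0,-0.9,0,0,-0.25,85],[0,0,-0.9,0,0,-0.25,85],[0,0,-0.9,0,0,-0.25,85],[0,0,-0.9,0,0,-0.25,85],[0,0,-0.9,0,0,-0.25,85]]' | tail -1
python3 -m jog '[[0,0,-0.9,0,0,-0.25,85],[0,0,-0.9,0,0,-0.25,85],[0,0,-0.9,0,0,-0.25,85],[0,0,0,0.94,0.208,0,85],[0,0,0,0.94,0.208,0,85]]' | tail -1
python3 -m jog '[[0,0,0,0.94,0.208,0,85],[0,0,0,0.94,0.208,0,85],[0,0,0,0.94,0.208,0,85],[0,0,0,0.94,0.208,0,85],[0,0,0,0.94,0.208,0,85]]' | tail -1
python3 -m jog '[[0,0,0,0.94,0.208,0,85],[0,0,0,0.94,0.208,0,85],[0,0,0,0.94,0.208,0,85],[0,0,0,0.94,0.208,0,85],[0,0,0,0.94,0.208,0,85]]' |tail -1
python3 -m jog '[[0,0,0,0.94,0.208,0,85],[0,0,0,0.94,0.208,0,85],[0,0,0,0.94,0.208,0,85],[0,0,0,0.94,0.208,0,85],[0,0,0,0.94,0.208,0,85]]' |tail -1
cat >> h.py <<'E'
def go(p,yaw,tilt=0):
    "needed turn (units) and shift in final tool axes (units) to TCP p, tool y at yaw deg, pointing down"
    from scipy.spatial.transform import Rotation as Ro
    s=r.state();R=np.array(s["orientation"]);a=np.radians(yaw);y=np.array([np.cos(a),np.sin(a),0]);z=np.array([0,0,-1.])
    T=np.c_[np.cross(y,z),y,z]
    print("turn",np.round(np.degrees(Ro.from_matrix(R.T@T).as_rotvec())/8,3),"shift",np.round(T.T@(np.array(p)-s["ee_pos"])/.05,3),"pos",np.round(s["ee_pos"],4),"t",s["time_s"],"gap",s["finger_gap"],"F",np.round(s["contact_force"],1))
E
python3 - <<'E'
from h import *
np.set_printoptions(precision=4,suppress=True)
f=r.grab_frame("wrist");W=pts(f);save(f,"w1.png");np.savez("w1",W=W)
go([.5596,.251,.091],-11.9)
m=(W[...,2]>.125)&(W[...,2]<.145)&(np.hypot(W[...,0]-.56,W[...,1]-.25)<.06)
P=W[m];print(len(P),P.mean(0),cv2.minAreaRect(P[:,:2].astype(np.float32)*1000))
for d in r.pinpoint("pocket_slot_l","wrist")+r.pinpoint("pocket_slot_r","wrist"): print(d)
# screws in top
d=np.load("top.npz");W=d["W"];n=np.array([.1521,.9884,-.0004]);o=(W-[.5446,-.3037,.149])@n
q=np.argwhere((o>.006)&(o<.03)&(W[...,2]>.1)&(W[...,2]<.225)&(abs(W[...,0]-.57)<.1))
for v,u in q: print(v,u,W[v,u],round(o[v,u],4))
E
```

```text
gripper_force: 0.0
gripper_force: 0.0
gripper_force: 0.0
gripper_force: 0.0
gripper_force: 0.0
turn [ 0.008 -0.043  0.042] shift [0.763 0.205 4.094] pos [0.5417 0.2158 0.2957] t 4.275 gap 0.0850940954248146 F [4.3 4.7 0. ]
364 [0.56   0.2539 0.134 ] ((559.9322509765625, 251.959228515625), (67.57366180419922, 7.54692268371582), 78.66984558105469)
{'pixel': [100.3, 233.5], 'conf': 0.9}
{'pixel': [124.6, 201.4], 'conf': 0.89}
{'pixel': [421.6, 265.1], 'conf': 0.86}
{'pixel': [380.3, 249.9], 'conf': 0.73}
{'pixel': [262.3, 127.9], 'conf': 0.62}
{'pixel': [100.3, 233.5], 'conf': 0.9}
{'pixel': [124.6, 201.4], 'conf': 0.89}
{'pixel': [421.6, 265.1], 'conf': 0.86}
{'pixel': [380.3, 249.9], 'conf': 0.73}
{'pixel': [262.3, 127.9], 'conf': 0.62}
159 390 [ 0.5974 -0.2966  0.1752] 0.015
159 391 [ 0.5969 -0.2983  0.1773] 0.0133
159 392 [ 0.5962 -0.2996  0.1803] 0.0119
160 390 [ 0.5946 -0.2957  0.1775] 0.0155
160 391 [ 0.5934 -0.2964  0.1827] 0.0147
160 392 [ 0.594  -0.2995  0.1799] 0.0116
160 393 [ 0.5948 -0.3032  0.1758] 0.0081
160 394 [ 0.5945 -0.3051  0.1771] 0.0062
161 390 [ 0.5928 -0.2964  0
[... 542 characters left out ...]
0131
178 388 [ 0.5533 -0.2891  0.1757] 0.0158
178 389 [ 0.5521 -0.2893  0.1822] 0.0153
178 390 [ 0.5522 -0.292   0.1809] 0.0127
178 391 [ 0.5531 -0.2958  0.176 ] 0.009
178 392 [ 0.5535 -0.2989  0.1736] 0.0061
179 388 [ 0.5507 -0.2885  0.1771] 0.0159
179 389 [ 0.5501 -0.2898  0.1803] 0.0146
179 390 [ 0.5504 -0.2926  0.1786] 0.0118
179 391 [ 0.5507 -0.2956  0.1763] 0.0089
179 392 [ 0.5504 -0.2973  0.178 ] 0.0072
180 388 [ 0.5487 -0.2889  0.1753] 0.0152
180 389 [ 0.5483 -0.2905  0.1776] 0.0136
180 390 [ 0.5475 -0.2914  0.1819] 0.0126
180 391 [ 0.5487 -0.2958  0.1751] 0.0084
180 392 [ 0.5486 -0.2982  0.175 ] 0.0061
181 389 [ 0.5457 -0.2899  0.179 ] 0.0138
181 390 [ 0.5463 -0.2933  0.1756] 0.0106
```

View pics/w1.png

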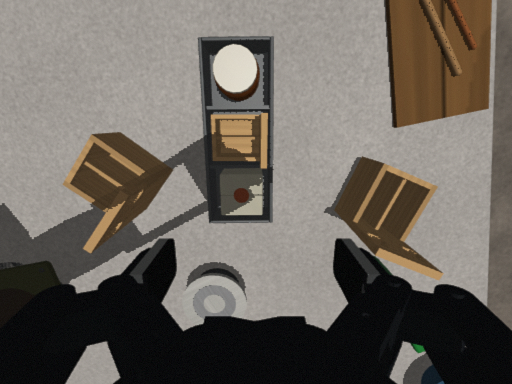

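```bash
python3 -m jog '[[0,0,0,0,0,0,85],[0,0,0,0,0,0,85]]'; python3 -c "
from h import *
go([.5598,.2517,.092],-11.5)"
```

```text
time_s: 4.62
ee_pos: [0.538, 0.2073, 0.2965]
orientation: [[0.204, 0.979, -0.0], [0.979, -0.204, -0.0], [-0.0, -0.0, -1.0]]
contact_force: [-0.4, 0.9, 0.2]
finger_gap: 0.0846
gripper_force: 0.0
turn [-0.     0.002 -0.037] shift [0.957 0.25  4.09 ] pos [0.538  0.2073 0.2965] t 4.625 gap 0.08455465194462339 F [-0.4  0.9  0.2]
```

```bash
python3 -m jog '[[0,0,-0.04,0.5,0.125,0.4,85],[0,0,0,0.457,0.125,0.8,85],[0,0,0,0,0,0.8,85],[0,0,0,0,0,0.6,85],[0,0,0,0,0,0,85]]' >/dev/null; python3 -c "
from h import *
go([.5598,.2517,.092],-11.5)"
```

```text
turn [-0.046  0.026  0.01 ] shift [-1.000e-03  3.900e-02  1.411e+00] pos [0.5579 0.2522 0.1626] t 5.25 gap 0.08468036447704497 F [-0.1 -1.1 -0.2]
```

```bash
python3 -m jog '[[0,0,0,0,0.04,0.5,85],[0,0,0,0,0,0.5,85],[0,0,0,0,0,0.4,85],[0,0,0,0,0,0,85],[0,0,0,0,0,0,85]]' 50 |grep -E "pos|force"; python3 -m jog '[[0,0,0,0,0,0,0],[0,0,0,0,0,0,0],[0,0,0,0,0,0,0],[0,0,0,0,0,0,0],[0,0,0,0,0,0,0]]' 50;python3 -c "
from h import *
go([.5598,.2517,.092],-11.5)"
```

```text
ee_pos: [0.5636, 0.2529, 0.0979]
contact_force: [0.1, 0.5, -0.4]
gripper_force: 0.0
time_s: 6.5
ee_pos: [0.5623, 0.2524, 0.0965]
orientation: [[0.198, 0.98, 0.0], [0.98, -0.198, 0.0], [0.0, 0.0, -1.0]]
contact_force: [-0.4, -0.9, 1.7]
finger_gap: 0.0055
gripper_force: 48.9
turn [ 0.    -0.001  0.011] shift [-0.024 -0.046  0.091] pos [0.5623 0.2524 0.0965] t 6.5 gap 0.005482572017962761 F [-0.4 -0.9  1.7]
```

```bash
python3 -m jog '[[0,0,0,0,0,-0.3,0],[0,0,0,0,0,-0.6,0],[0,0,0,0,0,-0.8,0],[0,0,0,0,0,-0.8,0],[0,0,0,0,0,-0.5,0]]' 70|grep -E "pos|force|gap"; python3 -m jog '[[0,0,0,0,0,-0.2,0],[0,0,0,0,0,0,0]]' 70;python3 -c "
from h import *
go([.5395,-.0056,.093],-98.7)
f=r.grab_frame('top');c=f['color'][60:260,80:300];cv2.imwrite('pics/lift.png',cv2.resize(c,None,fx=2.5,fy=2.5)[...,::-1])"
```

```text
ee_pos: [0.563, 0.2526, 0.2493]
contact_force: [0.3, -0.2, -2.0]
finger_gap: 0.0042
gripper_force: 68.7
time_s: 7.38
ee_pos: [0.5623, 0.2524, 0.2567]
orientation: [[0.198, 0.98, 0.001], [0.98, -0.198, 0.0], [0.0, 0.001, -1.0]]
contact_force: [-0.3, 0.8, -1.9]
finger_gap: 0.0046
gripper_force: 68.7
turn [ 2.0000e-03 -6.0000e-03  1.0912e+01] shift [0.329 5.169 3.273] pos [0.5623 0.2524 0.2567] t 7.375 gap 0.004614311048920955 F [-0.3  0.8 -1.9]
```

View pics/lift.png

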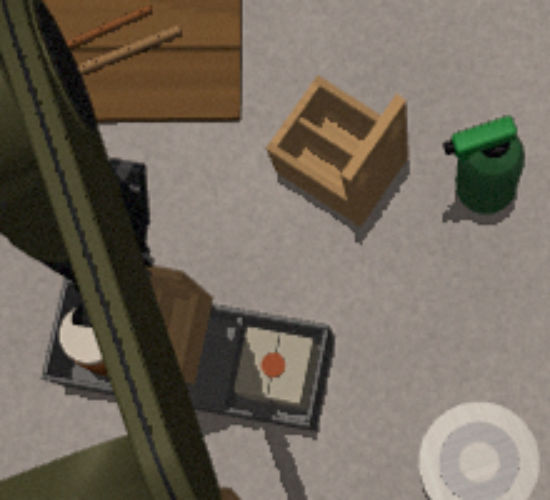

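The pocket is out of the bin, held by its plate, and hangs clear above the compartment. I'll turn it and stand it on free bench at about (0.545, 0.03) to regrip the box.

```bash
python3 -m jog '[[0,0,0.5,0,0,0,0],[0,0,1,0,0,0,0],[0,0,1,0,0,0,0],[0,0,1,0,0,0,0],[0,0,1,0,0,0,0]]' |grep -E "pos"; python3 -m jog '[[0,0,1,0,0,0,0],[0,0,1,0,0,0,0],[0,0,1,0,0,0,0],[0,0,1,0,0,0,0],[0,0,1,0,0,0,0]]'|grep pos
python3 -m jog '[[0,0,1,0,0,0,0],[0,0,0.4,0,0.3,0,0],[0,0,0,0.1,0.8,0,0],[0,0,0,0.1,0.8,0,0],[0,0,0,0.1,0.8,0,0]]'|grep pos
python3 -m jog '[[0,0,0,0,0.8,0,0],[0,0,0,0,0.8,0,0],[0,0,0,0,0.6,0,0],[0,0,0,0,0.2,0,0],[0,0,0,0,0,0,0]]'|grep pos
python3 -c "
from h import *
go([.5395,-.0056,.093],-98.7)"
```

```text
ee_pos: [0.5612, 0.2519, 0.254]
ee_pos: [0.5611, 0.2519, 0.254]
ee_pos: [0.5566, 0.1143, 0.2552]
ee_pos: [0.5392, -0.0027, 0.2558]
turn [-0.002  0.008  0.003] shift [0.014 0.057 3.257] pos [ 0.5392 -0.0027  0.2558] t 9.925 gap 0.004786119650533084 F [-0.4  0.8 -1.8]
```

```bash
python3 -m jog '[[0,0,0,0,0,0.5,0],[0,0,0,0,0,0.8,0],[0,0,0,0,0,0.8,0],[0,0,0,0,0,0.6,0],[0,0,0,0,0,0.1,0]]' |grep -E "pos"; python3 -m jog '[[0,0,0,0,0,0.1,0],[0,0,0,0,0,0.1,0],[0,0,0,0,0,0.1,0],[0,0,0,0,0,0,0]]'; 
python3 -c "
from h import *
go([.5395,-.0056,.093],-98.7)
f=r.grab_frame('wrist');save(f,'w2.png')"
```

```text
ee_pos: [0.5377, -0.0007, 0.114]
time_s: 11.05
ee_pos: [0.5397, -0.0021, 0.1014]
orientation: [[0.989, -0.15, 0.0], [-0.15, -0.989, 0.0], [0.0, -0.0, -1.0]]
contact_force: [0.2, 0.5, -2.2]
finger_gap: 0.0044
gripper_force: 68.7
turn [-0.    -0.     0.011] shift [0.006 0.069 0.168] pos [ 0.5397 -0.0021  0.1014] t 11.05 gap 0.004424934166893979 F [ 0.2  0.5 -2.2]
```

Not yet in contact; continuing gently.

```bash
for i in 1; do python3 -m jog '[[0,0,0,0,0,0.08,0],[0,0,0,0,0,0,0]]'|grep -E "pos|contact"; python3 -m jog '[[0,0,0,0,0,0.06,0],[0,0,0,0,0,0,0]]'|grep -E "pos|contact"; python3 -m jog '[[0,0,0,0,0,0.04,0],[0,0,0,0,0,0,0]]'|grep -E "pos|contact"; done
```

```text
ee_pos: [0.5395, -0.0022, 0.0971]
contact_force: [-0.3, -0.2, -2.4]
ee_pos: [0.5395, -0.0021, 0.094]
contact_force: [-0.0, -0.7, -2.3]
ee_pos: [0.5401, -0.0026, 0.0926]
contact_force: [0.2, -1.1, 1.7]
```

```bash
python3 -m jog '[[0,0,0,0,0,0,30],[0,0,0,0,0,0,60],[0,0,0,0,0,0,60],[0,0,0,0,0,-0.3,60],[0,0,0,0,0,-0.6,60]]'|grep -E "pos|contact|gap"; python3 -m jog '[[0,0,0,0,0,-0.8,85],[0,0,0,0,-0.4,-0.8,85],[0,0,0,0,-0.8,-0.5,85],[0,0,0,0,-0.8,0,85],[0,0,0,0,-0.3,0,85]]'|grep -E "pos|contact|gap"
python3 - <<'E'
from h import *
f=r.grab_frame("top");W=pts(f);save(f,"top2.png");np.savez("top2",W=W)
g=r.grab_frame("wrist");V=pts(g);np.savez("wr2",W=V)
for n,w in(("top",W),("wrist",V)):
  for lo,hi in((.122,.136),(.054,.068)):
    m=(w[...,2]>lo)&(w[...,2]<hi)&(np.hypot(w[...,0]-.545,w[...,1]-.02)<.075)
    P=w[m];print(n,len(P),P.mean(0) if len(P) else'',cv2.minAreaRect(P[:,:2].astype(np.float32)*1000) if len(P) else '',P[:,2].max() if len(P) else '')
o=np.zeros((384,1024,3),np.uint8);o=np.hstack([f["color"][90:290,100:400],g["color"][::2,::2][:,:].copy()[0:192].repeat(1,0)[:192] if 0 else cv2.resize(g["color"],(266,200))])
cv2.imwrite("pics/both.png",cv2.resize(o,None,fx=1.4,fy=1.4)[...,::-1])
E
```

```text
ee_pos: [0.5388, -0.0019, 0.1374]
contact_force: [0.8, -0.1, 1.0]
finger_gap: 0.0599
ee_pos: [0.5575, 0.1135, 0.2439]
contact_force: [-0.5, -0.2, 0.4]
finger_gap: 0.0851
top 97 [ 0.53738599 -0.00434727  0.13034313] ((538.2904052734375, -4.422287940979004), (7.966804027557373, 66.90292358398438), 81.20480346679688) 0.1347809381769003
top 166 [0.54769076 0.02825631 0.06090371] ((544.1583251953125, 30.452028274536133), (65.61851501464844, 73.67167663574219), 86.5748291015625) 0.06711894712783573
wrist 569 [ 0.54047232 -0.00323951  0.12802208] ((539.1133422851562, -3.876983642578125), (8.971992492675781, 67.771240234375), 81.26119995117188) 0.13089876859617156
wrist 1037 [0.5455703  0.03626931 0.05976673] ((544.6268920898438, 32.6339111328125), (77.9797134399414, 68.0106430053711), 81.35128784179688) 0.06788725313255073
```

View pics/both.png

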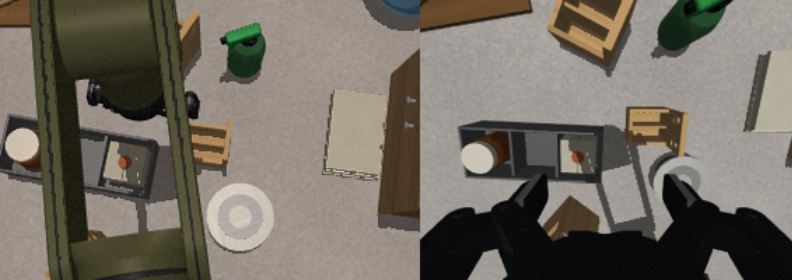

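The pocket stands upright, plate toward the shelf, its plate centre at (0.539,-0.004) with yaw -98.75° (wrist half, about (657,130)). Turning to grip the box.

```bash
python3 -m jog '[[0,0,-0.5,0,0,0,85],[0,0,-1,0,0,0,85],[0,0,-1,0,0,0,85],[0,0,-1,0,0,0,85],[0,0,-1,0,0,0,85]]'|grep -E "pos"; python3 -m jog '[[0,0,-1,0,0,0,85],[0,0,-1,0,0,0,85],[0,0,-1,0,0,0,85],[0,0,-1,0,0,0,85],[0,0,-1,0,0,0,85]]'|grep -E "pos"; python3 -m jog '[[0,0,-1,0,0,0,85],[0,0,-0.8,-0.3,0,0,85],[0,0,0,-0.6,0,0.2,85],[0,0,0,-0.4,0,0.4,85],[0,0,0,0,0,0,85]]'|grep -E "pos"
python3 -c "
from h import *
go([.5472,.0494,.018],-8.75)"
```

```text
ee_pos: [0.5565, 0.1098, 0.242]
ee_pos: [0.5565, 0.1098, 0.242]
ee_pos: [0.544, 0.0453, 0.2108]
turn [-0.032  0.011  0.044] shift [0.091 0.052 3.855] pos [0.544  0.0453 0.2108] t 15.075 gap 0.08487589204343386 F [ 0.1  0.3 -0.1]
```

```bash
python3 -m jog '[[0,0,0.04,0.09,0.05,0.4,85],[0,0,0,0,0,0.5,85],[0,0,0,0,0,0.5,85],[0,0,0,0,0,0,85],[0,0,0,0,0,0,85]]'|grep -E "pos"
python3 - <<'E'
from h import *
go([.5472,.0494,.018],-8.75)
g=r.grab_frame("wrist");w=pts(g)
for lo,hi in((.122,.136),):
    m=(w[...,2]>lo)&(w[...,2]<hi)&(np.hypot(w[...,0]-.545,w[...,1]-.02)<.075)
    P=w[m];print(len(P),P.mean(0) if len(P) else'',cv2.minAreaRect(P[:,:2].astype(np.float32)*1000))
E
```

```text
ee_pos: [0.5501, 0.0518, 0.1435]
turn [ 0.011 -0.002  0.028] shift [-0.057 -0.051  2.509] pos [0.5501 0.0518 0.1435] t 15.7 gap 0.08473493139650086 F [ 1.  -0.5  0.1]
1084 [ 0.53921699 -0.00233883  0.12782412] ((538.960205078125, -3.240753173828125), (9.424275398254395, 67.84284973144531), 80.99472045898438)
```

```bash
python3 -m jog '[[0,0,0,-0.05,-0.05,0.4,85],[0,0,0,0,0,0.6,85],[0,0,0,0,0,0.6,85],[0,0,0,0,0,0.5,85],[0,0,0,0,0,0.3,85]]'|grep -E "pos|contact"
python3 -m jog '[[0,0,0,0,0,0.1,85],[0,0,0,0,0,0,85],[0,0,0,0,0,0,85]]'|grep -E "pos|contact"; python3 -c "
from h import *
go([.5472,.0494,.018],-8.75)"
```

```text
ee_pos: [0.547, 0.0496, 0.0223]
contact_force: [-0.2, 0.2, 0.2]
ee_pos: [0.5473, 0.0496, 0.0182]
contact_force: [0.3, -0.5, 0.1]
turn [ 0.013 -0.002  0.028] shift [-0.004 -0.001  0.005] pos [0.5473 0.0496 0.0182] t 16.75 gap 0.08498287358350363 F [ 0.3 -0.5  0.1]
```

```bash
python3 -m jog '[[0,0,0,0,0,0,40],[0,0,0,0,0,0,40],[0,0,0,0,0,0,40],[0,0,0,0,0,0,40],[0,0,0,0,0,0,40]]' 70|grep -E "pos|force|gap"
python3 -m jog '[[0,0,0,0,0,-0.2,40],[0,0,0,0,0,-0.5,40],[0,0,0,0,0,-0.8,40],[0,0,0,0,0,-0.8,40],[0,0,0,0,0,0,40]]'
python3 - <<'E'
from h import *
r.state()
f=r.grab_frame("top");W=pts(f)
# panel refit & screws; pocket plate
d=np.load("top.npz")["W"]
e=r.state()["ee_pos"]
m=(abs(W[...,2]-(e[2]+.112))<.008)&(np.hypot(W[...,0]-e[0],W[...,1]-e[1]+.05)<.06)
P=W[m];print(len(P), P.mean(0) if len(P) else '')
cv2.imwrite("pics/l2.png",cv2.resize(np.hstack([f["color"][80:260,120:420],cv2.resize(r.grab_frame("wrist")["color"],(240,180))]),None,fx=1.4,fy=1.4)[...,::-1])
E
```

```text
ee_pos: [0.5471, 0.0496, 0.0193]
contact_force: [-1.8, -0.7, 11.0]
finger_gap: 0.0638
gripper_force: 73.6
time_s: 18.0
ee_pos: [0.5492, 0.0497, 0.1358]
orientation: [[0.148, 0.989, 0.008], [0.989, -0.148, 0.0], [0.001, 0.008, -1.0]]
contact_force: [0.5, -0.3, -2.2]
finger_gap: 0.0627
gripper_force: 77.3
33 [0.51444941 0.02275575 0.24573943]
```

View pics/l2.png

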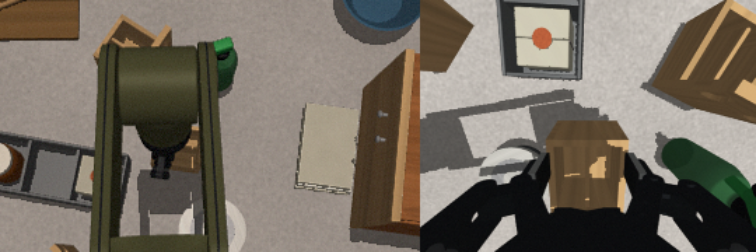

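```bash
python3 - <<'E'
from h import *
np.set_printoptions(precision=4,suppress=True)
f=r.grab_frame("scene");W=pts(f);e=np.array(r.state()["ee_pos"]);print(e)
n=np.array([.1521,.9884,0]);o=(W-[.5446,-.3037,.149])@n
q=np.argwhere((o>.002)&(o<.03)&(W[...,2]>.15)&(W[...,2]<.2)&(abs(W[...,0]-.57)<.06))
for v,u in q: print(v,u,W[v,u],round(o[v,u],4))
# pocket plate top edge
zt=e[2]-.018+.130
m=(abs(W[...,2]-zt)<.006)&(np.hypot(W[...,0]-.539,W[...,1]+.003)<.05)
P=W[m];print(len(P),P.mean(0) if len(P) else '',cv2.minAreaRect(P[:,:2].astype(np.float32)*1000),zt,np.sort(P[:,2])[::5])
c=np.hstack([cv2.resize(f["color"][270:340,140:210],(500,500),interpolation=3),cv2.resize(f["color"][120:280,220:380],(300,300))[:,:].copy().repeat(1,0) if 0 else cv2.resize(f["color"][150:270,230:300],(291,500))])
cv2.imwrite("pics/sc.png",c[...,::-1])
E
```

```text
[0.545  0.0496 0.1312]
289 164 [ 0.5471 -0.2893  0.179 ] 0.0146
289 165 [ 0.5481 -0.288   0.1779] 0.0161
290 164 [ 0.5488 -0.2907  0.1799] 0.0135
290 165 [ 0.5505 -0.2895  0.1807] 0.0149
290 166 [ 0.5523 -0.2884  0.1815] 0.0163
291 164 [ 0.5496 -0.2919  0.1785] 0.0124
291 165 [ 0.5512 -0.2908  0.1789] 0.0138
291 166 [ 0.5539 -0.2898  0.1821] 0.0151
291 167 [ 0.5537 -0.2883  0.1776] 0.0166
291 168 [ 0.5542 -0.2869  0.1749] 0.0181
292 163 [ 0.5491 -0.2943  0.1774] 0.0099
292 164 [ 0.5502 -0.2931  0.1764] 0.0113
292 165 [ 0.5538 -0.2923  0.1822] 0.0127
292 166 [ 0.5552 -0.2911  0.182 ] 0.014
292 167 [ 0.5556 -0.2897  0.179 ] 0.0155
292 168 [ 0.5557 -0.2883  0.1752] 0.0169
293 162 [ 0.5496 -0.297   0.179 ] 0.0074
293 163 [ 0.5512 -0.2958  0.1793] 0.0088
293 164 [ 0.5528 -0.2946  0.1797] 0.0102
293 165 [ 0.553  -0.2932  0.1763] 0.0116
293 166 [ 0.5559 -0.2923  0.1802] 0.013
293 167 [ 0.5567 -0.291   0.1782] 0.0144
293 168 [ 0.5569 -0.2896  0.1746] 0.0158
294 161 [ 0.5493 -0.2994  0.1785] 0.0049
294 162 [ 0.5504 -0.2982  0.1776] 0.0063
294 163 [ 0.5524 -0.2971  0.179 ] 0.0077
294 164 [ 0.5
[... 1572 characters left out ...]
77] 0.007
311 177 [ 0.5951 -0.303   0.1788] 0.0084
311 178 [ 0.5951 -0.3016  0.1741] 0.0098
312 174 [ 0.5912 -0.3076  0.1759] 0.0033
312 175 [ 0.5927 -0.3064  0.1764] 0.0046
312 176 [ 0.5948 -0.3054  0.1784] 0.006
313 174 [ 0.5933 -0.309   0.1788] 0.0022
313 175 [ 0.5945 -0.3078  0.1781] 0.0035
177 [0.5404 0.0038 0.2423] ((541.0828857421875, 15.562114715576172), (51.19428253173828, 67.73003387451172), 81.25586700439453) 0.24324975489360362 [0.2373 0.2384 0.2391 0.2394 0.2398 0.2403 0.2404 0.2407 0.2409 0.2411
 0.2412 0.2412 0.2414 0.2416 0.2417 0.2417 0.2419 0.2419 0.242  0.2422
 0.2424 0.2425 0.2426 0.2427 0.2428 0.243  0.2431 0.2432 0.2435 0.2437
 0.2439 0.2445 0.2459 0.2474 0.2484 0.2488]
```

View pics/sc.png

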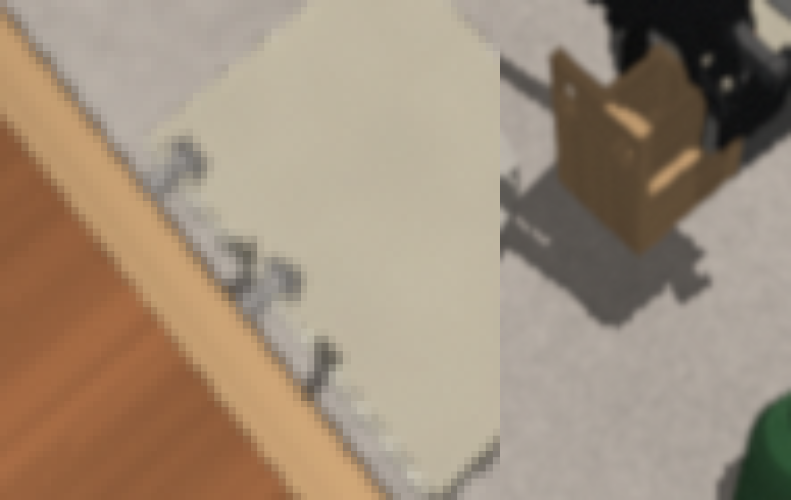

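The scene camera shows both screws clearly (crop (185,155) and (280,275)). Their axis is at z 0.175 and their midpoint on the panel at (0.571,-0.308), agreeing with the top camera. The pocket is held straight, so I'm moving to the stand-off in front of the panel.

```bash
python3 -m jog '[[0,0,0.03,-0.3,0.05,0,40],[0,0,0,-0.6,0.1,0,40],[0,0,0,-0.7,0.2,0,40],[0,0,0,-0.7,0.2,0,40],[0,0,0,-0.7,0.2,0,40]]'|grep -E "pos|contact"
python3 -m jog '[[0,0,0,-0.7,0.2,0,40],[0,0,0,-0.5,0.2,-0.1,40],[0,0,0,-0.3,0.2,-0.1,40],[0,0,0,0,0,0,40],[0,0,0,0,0,0,40]]'|grep -E "pos|contact"
python3 -c "
from h import *
go([.5845,-.2205,.096],-8.75)"
```

```text
ee_pos: [0.5595, -0.1063, 0.1307]
contact_force: [0.1, -0.2, -2.4]
ee_pos: [0.5781, -0.1821, 0.1417]
contact_force: [-0.2, 0.9, -2.7]
turn [-0.013 -0.007 -0.001] shift [-0.739  0.244  0.913] pos [ 0.5781 -0.1821  0.1417] t 19.4 gap 0.06301024479972808 F [-0.2  0.9 -2.7]
```

```bash
python3 -m jog '[[0,0,0,-0.2,0.1,0.3,40],[0,0,0,-0.3,0.14,0.4,40],[0,0,0,-0.24,0,0.2,40],[0,0,0,0,0,0,40],[0,0,0,0,0,0,40]]'|grep -E "pos|contact"
python3 - <<'E'
from h import *
np.set_printoptions(precision=4,suppress=True)
go([.5845,-.2205,.096],-8.75)
f=r.grab_frame("scene");W=pts(f);np.savez("sc3",W=W)
X=np.array([-.152,-.988]);Y=np.array([.988,-.152]);o=W[...,:2]-[.571,-.308];sx=o@X;sy=o@Y;z=W[...,2]
m=(abs(sy)<.06)&(sx<-.015)&(sx>-.06)&(z>.19)&(z<.22)
P=np.c_[sx[m],sy[m],z[m]];print(len(P));e=P[P[:,2]>.2];e=P
print("plate top: sx",np.percentile(e[:,0],[2,50,98]),"sy",np.percentile(e[:,1],[0,2,50,98,100]),"z",np.percentile(e[:,2],[5,50,95]))
print(cv2.minAreaRect(np.c_[sx[m],sy[m]].astype(np.float32)*1000))
h=(z>.165)&(z<.19)&(sx<-.009)&(sx>-.02)&(abs(sy)<.04)
for s in(1,-1):
    k=h&(sy*s>0);print("head",s,k.sum(),np.percentile(sy[k],[2,50,98]),z[k].max(),sx[k].min())
cv2.imwrite("pics/st.png",cv2.resize(f["color"][240:340,140:260],(720,600),interpolation=3)[...,::-1])
E
```

```text
ee_pos: [0.585, -0.2216, 0.0972]
contact_force: [0.1, -0.0, -1.7]
turn [-0.002 -0.003 -0.007] shift [ 0.02  -0.013  0.024] pos [ 0.585  -0.2216  0.0972] t 20.025 gap 0.06299910305507567 F [ 0.1 -0.  -1.7]
177
plate top: sx [-0.0359 -0.0321 -0.0284] sy [-0.0342 -0.0325  0.0035  0.0343  0.0344] z [0.201  0.207  0.2088]
((-32.14926528930664, 0.07389068603515625), (68.55878448486328, 7.945493221282959), 89.78445434570312)
head 1 26 [0.0161 0.021  0.0261] 0.18315326027550483 -0.018175465002864436
head -1 26 [-0.0261 -0.0201 -0.0154] 0.18264635814421704 -0.018299250663413362
```

View pics/st.png

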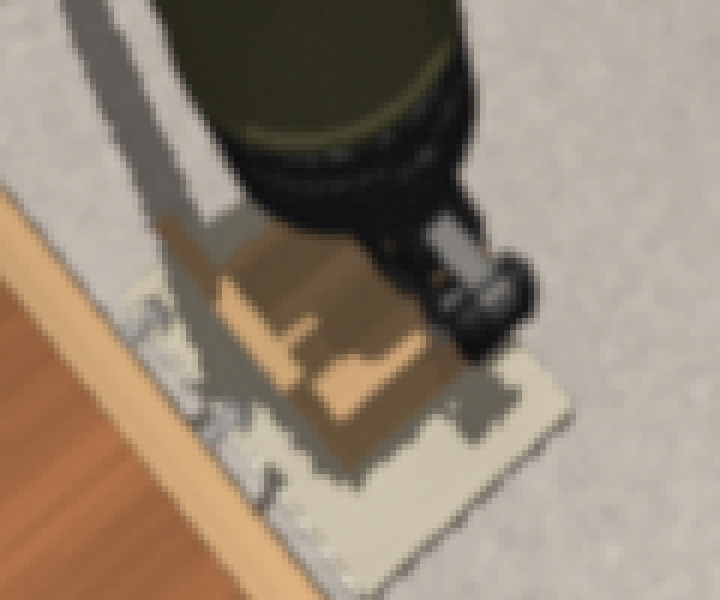

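The plate is centred on the screws in y to under 1 mm, and the holes are level with the heads. Feeding in gently.

```bash
python3 -m jog '[[0,0,0,-0.1,0,0,40],[0,0,0,-0.1,0,0,40],[0,0,0,-0.05,0,0,40],[0,0,0,0,0,0,40]]'|grep -E "pos|contact"
python3 -m jog '[[0,0,0,-0.06,0,0,40],[0,0,0,-0.06,0,0,40],[0,0,0,0,0,0,40]]'|grep -E "pos|contact"
python3 -m jog '[[0,0,0,-0.06,0,0,40],[0,0,0,-0.05,0,0,40],[0,0,0,0,0,0,40]]'|grep -E "pos|contact"
python3 - <<'E'
from h import *
np.set_printoptions(precision=4,suppress=True)
go([.5803,-.2492,.096],-8.75)
f=r.grab_frame("scene");W=pts(f)
X=np.array([-.152,-.988]);Y=np.array([.988,-.152]);o=W[...,:2]-[.571,-.308];sx=o@X;sy=o@Y;z=W[...,2]
m=(abs(sy)<.06)&(sx<-.001)&(sx>-.03)&(z>.19)&(z<.22)
print(m.sum(),cv2.minAreaRect(np.c_[sx[m],sy[m]].astype(np.float32)*1000),np.median(z[m]))
E
```

```text
ee_pos: [0.5832, -0.2341, 0.0974]
contact_force: [-0.0, 0.6, -2.5]
ee_pos: [0.5822, -0.24, 0.0973]
contact_force: [-0.7, 0.4, -2.4]
ee_pos: [0.5814, -0.2454, 0.0973]
contact_force: [-0.6, -0.1, -2.4]
turn [ 0.     0.    -0.004] shift [-0.078 -0.01   0.026] pos [ 0.5814 -0.2454  0.0973] t 21.325 gap 0.06327312641900906 F [-0.6 -0.1 -2.4]
196 ((-7.1705708503723145, 4.853874206542969), (77.39045715332031, 10.668749809265137), 89.95024108886719) 0.20693218714880807
```

```bash
python3 -m jog '[[0,0,0,-0.06,0,0,40],[0,0,0,0,0,0,40],[0,0,0,0,0,0,40]]'|grep -E "pos|contact"
python3 -m jog '[[0,0,0,0,0,0.08,40],[0,0,0,0,0,0.08,40],[0,0,0,0,0,0,40]]'|grep -E "pos|contact"
python3 -m jog '[[0,0,0,0,0,0.06,40],[0,0,0,0,0,0.04,40],[0,0,0,0,0,0,40]]'|grep -E "pos|contact"
```

```text
ee_pos: [0.5809, -0.2482, 0.0973]
contact_force: [0.2, -0.6, -2.0]
ee_pos: [0.5804, -0.2478, 0.0886]
contact_force: [-0.1, 0.4, -2.3]
ee_pos: [0.5807, -0.248, 0.084]
contact_force: [0.4, 0.8, -2.7]
```

```bash
python3 -m jog '[[0,0,0,0,0,0.05,40],[0,0,0,0,0,0,40]]'|grep -E "pos|contact"
python3 -m jog '[[0,0,0,0,0,0.02,40],[0,0,0,0,0,0,40]]'|grep -E "pos|contact"
python3 -m jog '[[0,0,0,0,0,0.02,40],[0,0,0,0,0,0,40]]'|grep -E "pos|contact"
```

```text
ee_pos: [0.5808, -0.2481, 0.0816]
contact_force: [0.3, 0.3, -2.0]
ee_pos: [0.581, -0.2482, 0.0808]
contact_force: [-0.3, 1.0, -2.7]
ee_pos: [0.581, -0.2482, 0.0798]
contact_force: [-0.5, 0.7, -1.8]
```

```bash
python3 -m jog '[[0,0,0,0,0,0.016,40],[0,0,0,0,0,0,40]]'|grep -E "pos|contact"
python3 -m jog '[[0,0,0,0,0,0.012,40],[0,0,0,0,0,0,40]]'|grep -E "pos|contact"
python3 -c "
from h import *
np.set_printoptions(precision=4,suppress=True)
f=r.grab_frame('scene');W=pts(f)
X=np.array([-.152,-.988]);Y=np.array([.988,-.152]);o=W[...,:2]-[.571,-.308];sx=o@X;sy=o@Y;z=W[...,2]
m=(abs(sy)<.04)&(sx<-.001)&(sx>-.02)&(z>.18)&(z<.205)
print(m.sum(),cv2.minAreaRect(np.c_[sx[m],sy[m]].astype(np.float32)*1000),np.percentile(z[m],[5,50,95]))"
```

```text
ee_pos: [0.5811, -0.2485, 0.0792]
contact_force: [-1.0, -0.5, -0.3]
ee_pos: [0.5812, -0.2486, 0.0787]
contact_force: [-0.2, -1.2, -0.5]
187 ((-9.184618949890137, 0.8582038879394531), (68.20829010009766, 14.634312629699707), 89.95206451416016) [0.1815 0.19   0.1921]
```

```bash
python3 -m jog '[[0,0,0,0,0,0,68],[0,0,0,0,0,0,72],[0,0,0,0,0,0,78],[0,0,0,0,0,0,85],[0,0,0,0,0,0,85]]'|grep -E "pos|contact|gap"
python3 -m jog '[[0,0,0,0.05,0,-0.1,85],[0,0,0,0.1,0,-0.3,85],[0,0,0,0.1,0,-0.6,85],[0,0,0,0.1,0,-0.8,85],[0,0,0,0.2,0,-0.8,85]]'|grep -E "pos|contact|gap"
python3 -m jog '[[0,0,0,0.5,0,-0.5,85],[0,0,0,0.8,0,0,85],[0,0,0,0.8,0,0,85],[0,0,0,0.8,0,0,85],[0,0,0,0,0,0,85]]'|grep -E "pos|contact|gap"
python3 - <<'E'
from h import *
np.set_printoptions(precision=4,suppress=True)
f=r.grab_frame('scene');W=pts(f)
X=np.array([-.152,-.988]);Y=np.array([.988,-.152]);o=W[...,:2]-[.571,-.308];sx=o@X;sy=o@Y;z=W[...,2]
m=(abs(sy)<.04)&(sx<-.001)&(sx>-.02)&(z>.183)&(z<.205)
print(m.sum(),cv2.minAreaRect(np.c_[sx[m],sy[m]].astype(np.float32)*1000),np.percentile(z[m],[5,50,95]))
for s in(1,-1): k=m&(sy*s>.01);print(s,np.median(z[k]))
g=r.grab_frame("top")
cv2.imwrite("pics/end.png",np.hstack([cv2.resize(f["color"][220:340,140:280],(420,360),interpolation=3),cv2.resize(g["color"][90:270,240:430],(380,360),interpolation=3)])[...,::-1])
E
```

```text
ee_pos: [0.5809, -0.2481, 0.0784]
contact_force: [-0.1, 0.3, -0.5]
finger_gap: 0.085
ee_pos: [0.5853, -0.2207, 0.2108]
contact_force: [0.9, 0.2, -0.1]
finger_gap: 0.0849
ee_pos: [0.6076, -0.0745, 0.2348]
contact_force: [-0.1, -1.2, 0.2]
finger_gap: 0.0849
172 ((-6.841629981994629, 0.5303993225097656), (10.880534172058105, 67.52800750732422), 2.7867417335510254) [0.188  0.1902 0.1919]
1 0.1902358470273523
-1 0.18992289724189526
```

View pics/end.png

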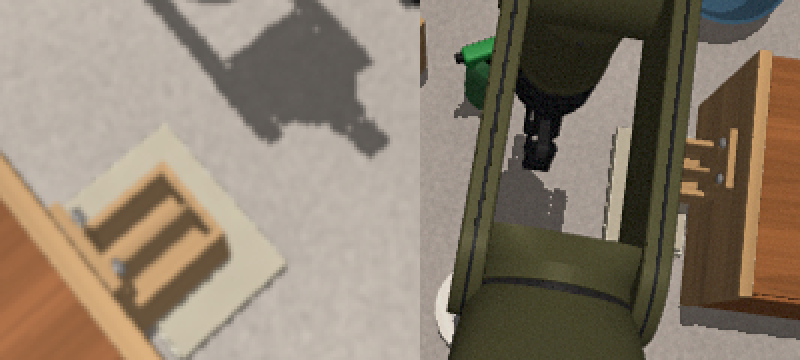

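The pocket hangs level: plate top at z 0.190 on both sides, both screw heads showing in front of the plate (left half (80,215) and (118,267)). The gripper is clear.

```bash
python3 -m jog '[[0,0,0,0,0,0,85],[0,0,0,0,0,0,85],[0,0,0,0,0,0,85],[0,0,0,0,0,0,85]]'|grep time; python3 -c "
from cell import r
print(r.close_job())"
```

```text
time_s: 26.28
the job is handed in; nothing more can be done
None
```

The small pocket is hanging level on both screws, the robot is clear of it, and I handed the job in at about 26 s; the jar, mould, bottle and wheel were not touched.

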